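# Inspect a cured resin sample in the light path of a transillumination bench

## Task

Fit the opal diffuser slide: take it from the slide stand by its tab, slide it edgewise down into the gate in front of the lamp until it is fully home, and let go. Then take the stoppered cuvette from the rack, gripping it by its two broad frosted faces only (never touch the clear windows or the stopper), and finish while still holding it still and upright in the light path, midway between the gate and the camera lens, on the lamp's axis, with its clear windows facing lamp and camera. Leave the spare slide, the other cuvettes, the plaster cast, the jar and the clear cup where they are.

Things in the scene. Friction and masses are not known exactly. Their poses are not given: they have to be found in the camera images.
- bench: Fixed transillumination bench; base 105 x 300 x 14 mm. Along its y (the beam): grey lamp house (82 wide, y +105..+150, top 118 mm up) with black tube, dark slide gate (y +49..+71), open gap, camera (y -148..-80, 52 wide, top 110 up) whose lens looks at the lamp. Beam: along y at x = 0, 85 mm above the table. Origin: centre of underside, z up.
- gate_floor (a point): Centre of the floor of the gate's slot, at (0, +60, 61) mm in the bench's frame, axes as the bench's. The slot is open upwards, 43 mm long in x, 7 wide in y, 40 deep; lead-in lips flare its mouth to about 16 mm in y and reach 108 mm above the table. The fully inserted slide rests with its lower edge here.
- beam_mid (a point): Point on the beam axis where the cuvette's centre is to be held, midway between gate and camera lens, at (0, -15, 85) mm in the bench's frame, axes as the bench's (y along the beam). Free for 60 mm either way along y; open in x and upwards.
- stand: Light wooden slide stand, fixed, 164 (x) x 64 (y) x 32 mm high; slots across it (42.5 long in y, 6.5 wide in x, floor 6 mm above the table) at x = -50, 0, +50 mm. The two slides stand in the outer slots, either way round; the middle slot is empty. Origin: centre of underside.
- slide: Opal diffuser slide, loose, 40 g: dark plate 40 (x) x 4 (y) x 62 mm tall with a round white window; on top a black ribbed tab 24 (x) x 10 (y) x 26 mm tall (z +62..+88), gripped across its 10 mm. Origin: middle of its lower edge, z up. Stands in an outer slot of the stand, its y along the stand's x, origin 6 mm above the table. Either face may look to the lamp.
- spare_slide: Bystander: spare blank slide, bright steel plate 40 x 4 x 62 mm, no window, only a small round stub (12 mm across, 10 high) on top; in the other outer slot of the stand. Origin and axes as the diffuser slide's.
- rack: Grey cuvette rack, fixed, 160 (x) x 50 (y) x 22 mm high; wells in a row at x = -60, -20, +20, +60 mm, floor 4 mm above the table. The wells at -60 and +20 are long (24.5 x 14.5 mm) and hold the stoppered and the empty cuvette, either way; the others are 14.5 mm square. Origin: centre of underside.
- cell: Stoppered cuvette, loose, 27 g: 12.5 thick (x) x 22.5 long (y) x 45 mm tall, straw-coloured inside, white stopper on top (to z 55). The broad faces (x = +-6.25, 21 wide) are frosted: grip these. The narrow faces (y = +-11.25) are the clear windows. Origin: centre of underside, z up. Stands in a long well, y along the rack's x, origin 4 mm above the table; 27 mm of glass stands out of the rack.
- cell_mid (a point): Centre of the stoppered cuvette, 22.5 mm above its underside; axes as the cuvette's.
- cell_windows: The two clear windows of the stoppered cuvette (10 x 43 mm, at its ends y = +-11.25 mm, 0.75 mm proud of the frosted walls' ends). Origin as the cuvette's. Not to be touched by the fingers.
- cell_stopper: White stopper of the stoppered cuvette: 8.5 thick (x), 17.5 long, a 10 mm long grip standing to 55 mm above the cuvette's underside. Origin as the cuvette's. Not to be touched by the fingers.
- empty_cell: Empty cuvette without a stopper, bystander, same size (12.5 x 22.5 x 45 mm), in the other long well. Origin: centre of underside.
- square_cell: Empty square cuvette 12.5 x 12.5 x 45 mm, bystander, in the rack's well at x = -20. Origin: centre of underside.
- cast: Bystander: plaster cast of a dental arch, 50 x 60 x 28 mm, lying near the robot. Origin: centre of underside.
- jar: Bystander: amber glass jar with white cap, 54 mm across, 55 mm high, beyond the bench. Origin: centre of underside.
- beaker: Bystander: clear plastic cup, 64 mm across, 60 mm high, beyond the bench. Origin: centre of underside.

How it is judged:
By the outcome, as a careful person would: the job done as asked, in the order asked, and still so for the second after the job is handed in, while the arm keeps its last pose, push and grip.
It also fails if it takes over 58 s, if anything falls off the work surface, if the arm or the gripper's body presses on something with over 40 N, if the wrist force passes 120 N, or if a joint passes its speed limit or range.

## Robot

A 6-joint arm with a two-finger parallel gripper is mounted at the origin on the work surface. World frame = base frame: x ahead of the robot, y to its left, z up, the work surface at z = 0. Lengths are in m, angles in rad, forces in N, time in s.
With the tool pointing down it reaches from about 0.225 to 0.875 m from the base axis. Payload 3.4 kg.
Tool frame: the origin (TCP) lies between the finger pads; the fingertips stand 11 mm ahead of it and the grasp point (between the pads) lies 8 mm behind it; z points along the fingers, y is the line along which they close (so a half turn about z gives the same grasp; the last joint's range is limited). The gripper opens to 85 mm and grips with 20 to 120 N. Pads are 22 mm wide; open, the fingers measure 114 mm over their backs; the gripper's body (76 mm by 85 mm) begins 54 mm behind the grasp point. The pads swing forward as they close: fully open they stand 13 mm farther back than shut.
Start: joints at [1.081, 0.276, 1.505, -0, 1.361, -0.121], TCP at [0.207, 0.536, 0.242] pointing down, gripper open.
Joint ranges: [-2.89, 2.89], [-0.75, 2.08], [0.22, 2.7], [-1.18, 4.32], [0.11, 2.71], [-2.7, 2.7]. Speed limits (rad/s): [2.57, 2.57, 3.14, 3.14, 3.14, 3.14].

## Interface

Orientations are given as a unit quaternion [w, x, y, z].
In Python, from rig import manip, imaging gives the robot as it stands. The module is installed in compiled form; this text tells all that it offers.
- The arm moves only by the tool jog_arm, never from a script. Its argument "deltas" is one flat list of numbers, 7 for each row, row after row: the turn, a rotation vector about the world's x, y, z in degrees, then the shift along the world's x, y, z in mm, then the opening, from 0 (shut) to 1 (fully open). In form: [ax, ay, az, tx, ty, tz, gripper, ax, ay, az, tx, ty, tz, gripper, ...]. A call has 1 to 20 rows; each row is the pose to reach, as a shift and turn from the pose commanded when the call began; what a row does not reach only later rows make up. A row lasts 1/10 s, in which the tool goes at most 50 mm and 8.59 degrees, less where a joint would pass 70% of its speed; a pose out of reach is approached as far as the arm can. A call with a gripper value outside its range is refused whole. The fingers move at their own pace and stop on an object; "grip_force" is the grip in N (left out, the last holds). Time passes only in rows, so rows that repeat a pose let the fingers close. It gives the time, the measured TCP pose, the force, the opening and the grip force at its end, in the units of the state.
- manip.get_state(): the state, without advancing time (a new reading comes with each control period).
- imaging.get_image(name): name is "scene" or "top"; returns the picture (480x640x3 uint8, blue, green, red); there is no depth.
- imaging.calibration(name): a dict with "mtx" (3x3 intrinsics, pixels), "cam_to_world" (4x4, takes a point from camera to world coordinates). Camera axes: x right, y down, z forward; pixel columns grow to the right and rows downward; lengths in m; the calibration is good to about 2 mm. A picture is of the moment at which its call begins. calibration takes no time and is no camera call.
- manip.sign_off(): hands the job in; it is judged then, once.
The state is a dict: "clock": time; "qpos": joint angles; "qd": joint speeds; "effort": joint torques, N m; "position": TCP position; "ee_rot": TCP orientation; "contact_force": force on the tool from outside, world axes, zero at the start; "moment": the same for the moment, N m; "width": finger opening in m; "gripper_force": force on a finger pad.
Only numpy, scipy, OpenCV 4.12 (cv2) and the standard library are available. Lean on these libraries where they do the work, as an engineer would, in place of code of your own. Each camera call takes 0.05 s, during which the arm holds its last target. There are 200 camera calls.

## Working session

There is one attempt and no reset: what is moved stays moved. The work goes in short steps, Python scripts to look and compute and a tool call to move; the robot and the scene stay as the last step left them, time stands still between calls to the robot, and variables do not carry over. Pictures are saved under pics/ and viewed, at most 10 in all, crops included, and the job is handed in when it is done.

Besides the shell and the picture viewer there is one more tool, called in YAML: its name, and indented under it one key for each argument. jog_arm: Moves the arm, as the interface text tells. Its arguments: {"type":"object","properties":{"deltas":{"type":"array"},"grip_force":{"type":"number"}},"required":["deltas"]}

```bash
mkdir -p pics
python3 - <<'E'
from rig import manip, imaging
import cv2, numpy as np
np.set_printoptions(precision=4,suppress=True)
for n in ("scene","top"):
    cv2.imwrite(f"pics/{n}0.png",imaging.get_image(n)); c=imaging.calibration(n); print(n,c["mtx"].tolist()); print(np.array(c["cam_to_world"]))
s=manip.get_state(); print(s)
E
```

```text
scene [[530.4656861018935, 0.0, 317.1987946290318], [0.0, 530.4656861018935, 240.89001911494157], [0.0, 0.0, 1.0]]
[[-0.7967  0.4558 -0.397   1.0252]
 [ 0.6042  0.5828 -0.5434  0.588 ]
 [-0.0163 -0.6728 -0.7397  0.9027]
 [ 0.      0.      0.      1.    ]]
top [[554.7678498842313, 0.0, 326.90972619342716], [0.0, 554.7678498842313, 236.7285576916329], [0.0, 0.0, 1.0]]
[[-0.0263 -0.9876  0.1551  0.4036]
 [-0.9995  0.0285  0.012  -0.0061]
 [-0.0162 -0.1547 -0.9878  1.1734]
 [ 0.      0.      0.      1.    ]]
{'clock': 0.1, 'qpos': array([ 1.081 ,  0.2765,  1.506 , -0.    ,  1.3607, -0.121 ]), 'qd': array([-0.0003, -0.0022, -0.002 ,  0.0007,  0.0002, -0.0007]), 'effort': array([  0.0009, -41.7702, -24.6404,  -0.0005,   0.0058,  -0.    ]), 'position': array([0.2071, 0.5359, 0.2415]), 'ee_rot': array([-0.0002,  0.1833,  0.983 , -0.0008]), 'contact_force': array([ 0.377 ,  0.3307, -0.7162]), 'moment': array([-0.0438,  0.0157, -0.015 ]), 'gripper_force': 0.0, 'width': 0.08579874680003205}
```

View pics/scene0.png

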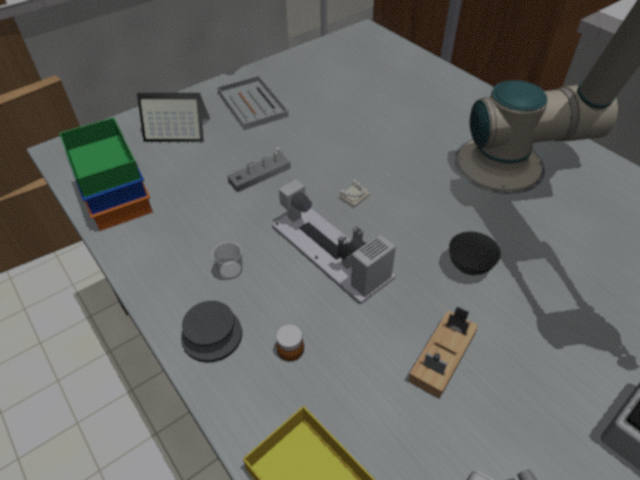

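View pics/top0.png

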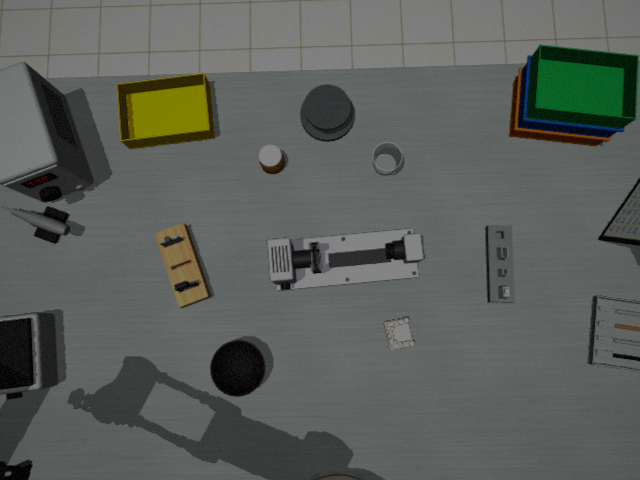

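```bash
cat > mon.py <<'E'
import cv2, numpy as np
def mon(src,out,items):
    # items: x0,y0,x1,y1,scale,rot,px,py
    im=cv2.imread(src); C=np.zeros((600,800,3),np.uint8)
    for x0,y0,x1,y1,s,r,px,py in items:
        c=cv2.resize(im[y0:y1,x0:x1],None,fx=s,fy=s,interpolation=cv2.INTER_CUBIC)
        c=cv2.convertScaleAbs(c,alpha=1.5,beta=10)
        for v in range(x0-x0%10+10,x1,10):
            cv2.line(c,((v-x0)*s,0),((v-x0)*s,8 if v%50 else 20),(0,255,255),1)
        for v in range(y0-y0%10+10,y1,10):
            cv2.line(c,(0,(v-y0)*s),(8 if v%50 else 20,(v-y0)*s),(0,255,255),1)
        if r: c=cv2.rotate(c,cv2.ROTATE_90_CLOCKWISE)
        h,w=c.shape[:2]; C[py:py+h,px:px+w]=c
    cv2.imwrite(out,C)
E
python3 - <<'E'
from mon import mon
mon("pics/top0.png","pics/topm.png",[(145,215,220,315,4,0,0,0),(480,218,520,310,5,0,310,0),(260,222,430,297,3,1,530,0)])
mon("pics/scene0.png","pics/scenem.png",[(400,300,485,400,5,0,0,0),(268,175,400,300,2,0,430,300),(225,143,295,193,5,0,430,0)])
E
```

```text
(no output)
```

View pics/topm.png

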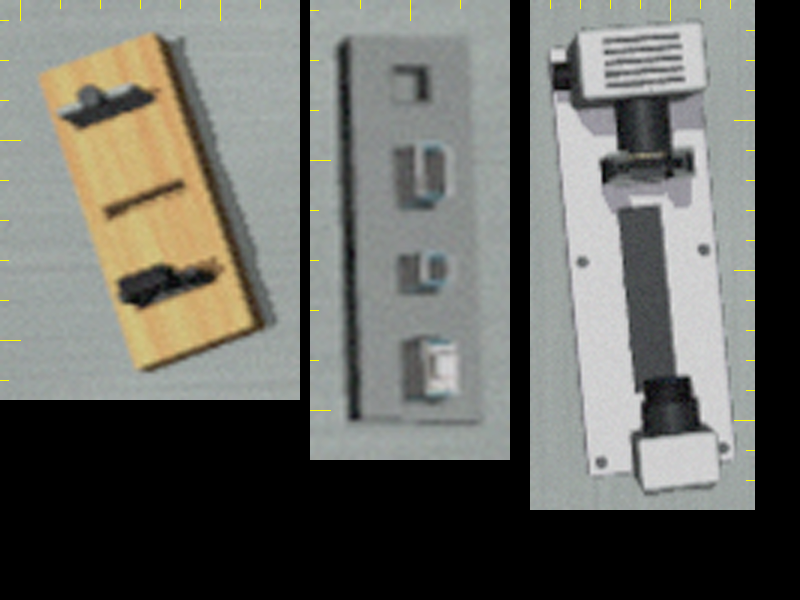

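View pics/scenem.png

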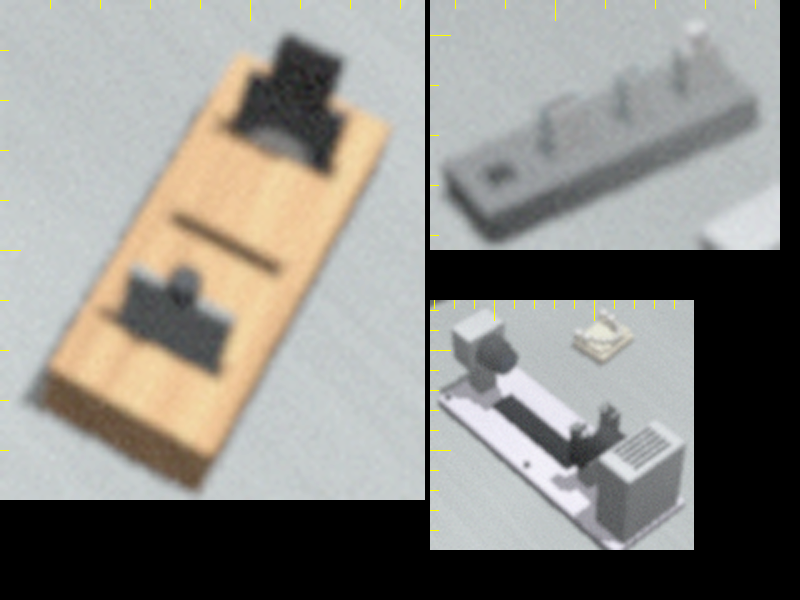

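```bash
cat > geo.py <<'E'
import numpy as np, cv2, json
from rig import imaging
from scipy.optimize import least_squares
from scipy.spatial.transform import Rotation as R
CAL={n:imaging.calibration(n) for n in("top","scene")}
def proj(n,P):
    c=CAL[n]; W=np.linalg.inv(np.array(c["cam_to_world"])); K=np.array(c["mtx"])
    q=(np.c_[np.atleast_2d(P),np.ones(len(np.atleast_2d(P)))]@W.T)[:,:3]@K.T
    return q[:,:2]/q[:,2:]
def place(p,B):  # p=x,y,z(m),yaw ; B in mm
    return np.atleast_2d(B)/1000@R.from_euler('z',p[3]).as_matrix().T+np.array(p[:3])
def fit(obs,p0,fixz=False):
    f=lambda p:np.concatenate([(proj(n,place(p,b))-px).ravel() for n,b,px in obs])
    r=least_squares(f,p0,loss='soft_l1'); return r.x,f(r.x).reshape(-1,2)
E
cat > fit.py <<'E'
from geo import *
np.set_printoptions(precision=3,suppress=True)
def o(n,l): return [(n,b,np.array(px)) for b,px in l]
obs=dict(
stand=o("top",[((82,32,32),(155,233.25)),((82,-32,32),(183.75,223.25)),((-82,-32,32),(210.5,296.25)),((-82,32,32),(180.5,307.5))])+
 o("scene",[((-82,32,32),(478,325)),((-82,-32,32),(448,311)),((82,-32,32),(409.6,374)),((82,32,32),(442.4,391.6))]),
bench=o("top",[((-52.5,-150,14),(417.7,277.3)),((52.5,-150,14),(413.3,229)),((-41,150,118),(269.3,280)),((41,150,118),(267.3,239)),((41,105,118),(291,240)),((-41,105,118),(293.3,280.7))])+
 o("scene",[((41,150,118),(366.5,271)),((-41,150,118),(395.5,248.5)),((41,105,118),(353,255)),((-41,105,118),(379,236)),((52.5,-150,14),(273,224))]),
rack=o("top",[((80,25,22),(488.4,225.6)),((80,-25,22),(511.6,225.6)),((-80,-25,22),(514.4,302)),((-80,25,22),(489.6,302))])+
 o("scene",[((80,25,22),(238,186.4)),((80,-25,22),(228,176.6)),((-80,25,22),(290.4,162.4)),((-80,-25,22),(280,153))]))
P={}
for k,p0 in dict(stand=(.4,.25,0,.3),bench=(.4,0,0,.05),rack=(.4,-.3,0,0)).items():
    P[k],r=fit(obs[k],p0); print(k,P[k],np.degrees(P[k][3]),"rms",np.sqrt((r**2).mean())); print(r.T)
json.dump({k:list(v) for k,v in P.items()},open("P.json","w"))
tab=place(P["stand"],[-50,0,94])[0]; cell=place(P["rack"],[-60,0,49])[0]
print("slot",tab,"gate",place(P["bench"],[0,60,61]),"mid",place(P["bench"],[0,-15,85]),"cell",cell)
E
python3 fit.py
```

```text
stand [ 0.533  0.311 -0.003  0.342] 19.569088418328768 rms 0.4416697555355385
[[ 0.207  0.201 -1.018 -0.325 -0.189 -0.927  0.091  0.058]
 [ 0.804 -0.06  -0.065 -0.05   0.328 -0.437 -0.152  0.096]]
bench [ 0.537 -0.029 -0.008  0.055] 3.13492769380743 rms 1.1518617986604185
[[ 0.725 -0.127  0.648 -0.091 -0.718 -0.002  0.114  0.905 -2.291  1.369
  -0.876]
 [ 1.272  0.456  1.098  0.028 -2.88  -1.528 -1.601 -0.118  1.02  -0.107
   1.301]]
rack [ 0.518 -0.352 -0.003 -0.04 ] -2.284721314505199 rms 0.5293899041564102
[[-0.868 -0.159 -0.02   0.351 -1.366 -0.935  0.091  0.262]
 [ 0.016  0.267  0.467  0.149  0.367 -0.51   0.179 -0.164]]
slot [0.486 0.294 0.091] gate [[0.533 0.031 0.053]] mid [[ 0.538 -0.044  0.077]] cell [ 0.458 -0.35   0.046]
```

```bash
cat > refine.py <<'E'
from geo import *
from scipy.optimize import minimize
from scipy.ndimage import map_coordinates
P=json.load(open("P.json")); np.set_printoptions(precision=4,suppress=True)
G={}
for n in CAL:
    g=cv2.GaussianBlur(cv2.cvtColor(cv2.imread(f"pics/{n}0.png"),cv2.COLOR_BGR2GRAY).astype(np.float32),(0,0),1.0)
    G[n]=np.minimum(np.hypot(cv2.Sobel(g,cv2.CV_32F,1,0),cv2.Sobel(g,cv2.CV_32F,0,1)),150)
def box(x0,x1,y0,y1,z): c=[(x0,y0,z),(x1,y0,z),(x1,y1,z),(x0,y1,z)]; return [(c[i],c[(i+1)%4]) for i in range(4)]
M=dict(stand=box(-82,82,-32,32,32),rack=box(-80,80,-25,25,22),bench=box(-52.5,52.5,-150,150,14)+box(-41,41,105,150,118)+box(-26,26,-148,-80,110)[:1])
def pts(e): a,b=map(np.array,e); return a+(b-a)*np.linspace(0.02,.98,60)[:,None]
for k,E in M.items():
    B=np.vstack([pts(e) for e in E])
    def cost(p,ns=("top","scene")): 
        return -sum(map_coordinates(G[n],proj(n,place([p[0],p[1],0,p[2]],B)).T[::-1],order=1).mean() for n in ns)
    p0=[P[k][0],P[k][1],P[k][3]]
    S=[p0]+[p0+np.array([dx,dy,0]) for dx in(-.003,.003) for dy in(-.003,.003)]
    for ns in (("top",),("scene",),("top","scene")):
        r=min((minimize(cost,s,args=(ns,),method="Nelder-Mead",options=dict(initial_simplex=[s,np.add(s,[.002,0,0]),np.add(s,[0,.002,0]),np.add(s,[0,0,.01])],xatol=1e-5,fatol=1e-3)) for s in S),key=lambda r:r.fun)
        print(k,ns,r.x,np.degrees(r.x[2]),r.fun)
    P[k]=[r.x[0],r.x[1],0,r.x[2]]
json.dump(P,open("P.json","w"))
for n,k,b in [("slide","stand",[-50,0,6]),("gate","bench",[0,60,61]),("mid","bench",[0,-15,85]),("cell","rack",[-60,0,4])]: print(n,place(P[k],b))
def draw(n,crop,s,items):
    x0,y0,x1,y1=crop; c=cv2.convertScaleAbs(cv2.resize(cv2.imread(f"pics/{n}0.png")[y0:y1,x0:x1],None,fx=s,fy=s,interpolation=cv2.INTER_CUBIC),alpha=1.5)
    for k,E,col in items:
        for e in E:
            q=(proj(n,place(P[k],np.array(e)))-[x0,y0]+.5)*s
            cv2.line(c,*[tuple(int(v) for v in t) for t in q],col,1)
    return c
gate=box(-21.5,21.5,52,68,108); slide=box(-55,-45,-12,12,94)+box(-52,-48,-20,20,68)
st=box(-68.75,-51.25,-4.25,4.25,59)+box(-71.25,-48.75,-6.25,6.25,49)
I=[("bench",M["bench"],(0,255,0)),("bench",gate,(0,0,255)),("stand",M["stand"],(0,255,0)),("stand",slide,(0,0,255)),("rack",M["rack"],(0,255,0)),("rack",st,(0,0,255))]
C=np.zeros((600,800,3),np.uint8)
for (n,cr,s),(px,py) in zip([("top",(260,222,430,297),3),("scene",(268,175,400,300),2),("top",(165,260,215,310),5),("scene",(435,300,485,345),5),("top",(480,260,520,310),5)],[(0,0),(520,0),(0,250),(260,250),(520,260)]):
    c=draw(n,cr,s,I); C[py:py+c.shape[0],px:px+c.shape[1]]=c
cv2.imwrite("pics/ov.png",C)
E
python3 refine.py
```

```text
stand ('top',) [0.5346 0.3125 0.3406] 19.514741795786893 -83.50943756103516
stand ('scene',) [0.5329 0.3154 0.3109] 17.812661743874063 -70.68550872802734
stand ('top', 'scene') [0.5341 0.3136 0.3351] 19.197000207382004 -148.35079956054688
rack ('top',) [ 0.5168 -0.3445 -0.0433] -2.480530026571881 -65.00257110595703
rack ('scene',) [ 0.5181 -0.3521 -0.0423] -2.423289933049351 -59.29458999633789
rack ('top', 'scene') [ 0.517  -0.3517 -0.0408] -2.336056384385968 -118.8031005859375
bench ('top',) [ 0.5376 -0.0276  0.0751] 4.305021138939519 -77.21701049804688
bench ('scene',) [ 0.5375 -0.0291  0.0596] 3.4142206269881505 -69.09781646728516
bench ('top', 'scene') [ 0.5375 -0.0281  0.069 ] 3.953559439184262 -143.9737548828125
slide [[0.4869 0.2971 0.006 ]]
gate [[0.5334 0.0317 0.061 ]]
mid [[ 0.5385 -0.0431  0.085 ]]
cell [[ 0.4571 -0.3492  0.004 ]]
```

View pics/ov.png

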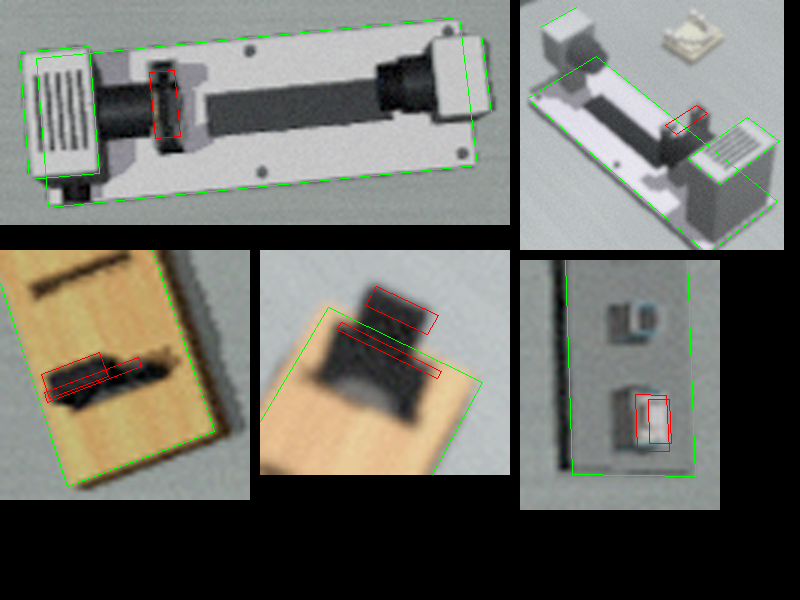

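jog_arm:
  deltas: [0,0,-49.5,279,-240,-70,1,0,0,-49.5,279,-240,-70,1,0,0,-49.5,279,-240,-70,1,0,0,-49.5,279,-240,-70,1,0,0,-49.5,279,-240,-70,1,0,0,-49.5,279,-240,-70,1,0,0,-49.5,279,-240,-70,1,0,0,-49.5,279,-240,-70,1,0,0,-49.5,279,-240,-70,1,0,0,-49.5,279,-240,-70,1,0,0,-49.5,279,-240,-110,1,0,0,-49.5,279,-240,-140,1,0,0,-49.5,279,-240,-161,1,0,0,-49.5,279,-240,-161,1]
  grip_force: 30

```text
clock: 1.5
position: [0.4827, 0.2965, 0.0787]
ee_rot: [-0.002, 0.577, 0.817, -0.003]
contact_force: [-0.3, -0.2, 0.6]
width: 0.0855
gripper_force: 0.0
```

jog_arm:
  deltas: [0,0,0,0,0,0,0,0,0,0,0,0,0,0,0,0,0,0,0,0,0,0,0,0,0,0,0,0,0,0,0,0,0,0,0,0,0,0,0,0,0,0,0,0,0,0,0,0,0,0,0,0,0,0,0,0,0,0,0,0,0,0,0,0,0,0,0,0,0,0]
  grip_force: 40

```text
clock: 2.5
position: [0.4863, 0.2964, 0.0821]
ee_rot: [0.0, 0.578, 0.816, 0.0]
contact_force: [-2.0, -0.3, 5.7]
width: 0.0094
gripper_force: 41.6
```

Run:
```python
from rig import manip
s=manip.get_state(); print({k:s[k] for k in("clock","position","contact_force","moment","width","gripper_force")})
```

```text
{'clock': 2.5, 'position': array([0.48629643, 0.29636016, 0.08208415]), 'contact_force': array([-2.01792054, -0.31185421,  5.73633326]), 'moment': array([-0.07407389,  0.37452796, -0.11037901]), 'width': 0.00938726071529824, 'gripper_force': 41.551305055618286}
```

jog_arm:
  deltas: [0,0,0,0,0,20,0,0,0,0,0,0,50,0,0,0,0,0,0,90,0,0,0,0,0,0,130,0,0,0,0,0,0,160,0,0,0,8,4,-25,160,0,0,0,16,9,-55,160,0,0,0,24,15,-85,160,0,0,0,32,20,-115,160,0,0,0,40,26,-150,160,0,0,0,48,32,-185,160,0,0,0,56,38,-215,160,0,0,0,64,43,-240,160,0,0,0,71,46,-258,160,0,0,0,74.4,47,-265,160,0,0,0,74.4,47,-265,150,0,0,0,74.4,47,-265,135,0,0,0,74.4,47,-265,122,0,0,0,74.4,47,-265,122,0,0,0,74.4,47,-265,122,0]

```text
clock: 4.5
position: [0.533, 0.0319, 0.2028]
ee_rot: [-0.001, -0.033, 0.999, 0.0]
contact_force: [-0.5, -0.5, -0.2]
width: 0.0094
gripper_force: 40.7
```

Run:
```python
from rig import manip, imaging
import cv2
from mon import mon
s=manip.get_state(); print({k:s[k] for k in("clock","position","ee_rot","contact_force","moment","width","gripper_force")})
for n in("top","scene"): cv2.imwrite(f"pics/{n}1.png",imaging.get_image(n))
mon("pics/scene1.png","pics/s1m.png",[(325,150,405,230+50,4,0,0,0),]) if 0 else None
a=cv2.imread("pics/scene1.png")[160:270,315:400]; b=cv2.imread("pics/top1.png")[220:300,265:340]
import numpy as np
C=np.zeros((560,800,3),np.uint8)
def put(c,s,px,py,x0,y0):
    d=cv2.convertScaleAbs(cv2.resize(c,None,fx=s,fy=s,interpolation=cv2.INTER_CUBIC),alpha=1.8,beta=15)
    for v in range(0,c.shape[1]):
        if (v+x0)%10==0: cv2.line(d,(v*s,0),(v*s,8),(0,255,255),1)
    for v in range(0,c.shape[0]):
        if (v+y0)%10==0: cv2.line(d,(0,v*s),(8,v*s),(0,255,255),1)
    C[py:py+d.shape[0],px:px+d.shape[1]]=d
put(a,5,0,0,315,160); put(b,5,425,0,265,220)
cv2.imwrite("pics/h1.png",C)
```

```text
{'clock': 4.5, 'position': array([0.53299046, 0.03186464, 0.20281915]), 'ee_rot': array([-5.22335736e-04, -3.27616351e-02,  9.99463036e-01,  2.03042190e-04]), 'contact_force': array([-0.54421473, -0.50844546, -0.21066938]), 'moment': array([0.02165844, 0.02875574, 0.0067059 ]), 'width': 0.009377741248089749, 'gripper_force': 40.656137466430664}
```

View pics/h1.png

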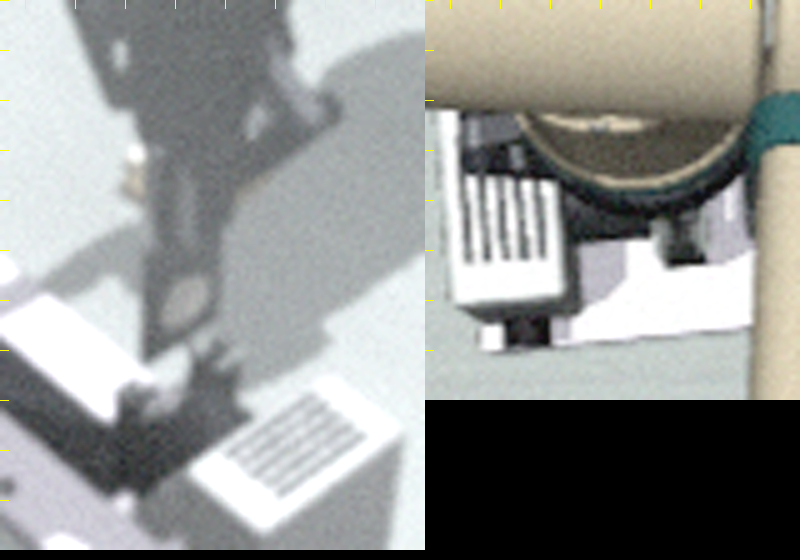

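```bash
cat > ov2.py <<'E'
from geo import *
import sys
P=json.load(open("P.json")); tcp=np.array([.533,.0319,.2028]); yaw=np.radians(3.75)
S=lambda b:place([*(tcp-[0,0,.076]),yaw],b)
def pl(d,x0,y0,s,Q,n,col):
    q=((proj(n,Q)-[x0,y0]+.5)*s).astype(int); cv2.polylines(d,[q.reshape(-1,1,2)],True,col,1)
C=[]
for src in("scene0","scene1"):
    x0,y0,s=325,190,10; im=cv2.imread(f"pics/{src}.png")[y0:245,x0:x0+40]
    d=cv2.convertScaleAbs(cv2.resize(im,None,fx=s,fy=s,interpolation=cv2.INTER_CUBIC),alpha=2.2,beta=20)
    if src=="scene1": pl(d,x0,y0,s,S([(-20,0,0),(20,0,0),(20,0,62),(-20,0,62)]),"scene",(0,0,255))
    pl(d,x0,y0,s,place(P["bench"],[(-21.5,52,108),(21.5,52,108),(21.5,68,108),(-21.5,68,108)]),"scene",(0,255,0))
    pl(d,x0,y0,s,place(P["bench"],[(-21.5,60,61),(21.5,60,61),(21.5,60,101),(-21.5,60,101)]),"scene",(255,255,0))
    C.append(d)
cv2.imwrite("pics/h2.png",np.hstack(C))
print(proj("scene",S([(-20,2,0),(20,2,0)])))
E
python3 ov2.py
```

```text
[[359.08544377 223.62791473]
 [344.6710254  233.19674611]]
```

View pics/h2.png

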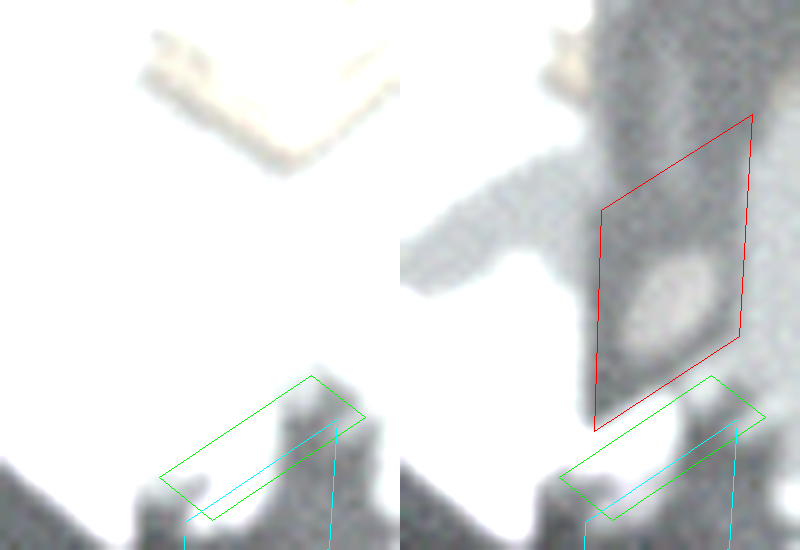

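jog_arm:
  deltas: [0,0,0,0,0,-5,0,0,0,0,0,0,-10,0,0,0,0,0,0,-14,0,0,0,0,0,0,-18,0,0,0,0,0,0,-21,0,0,0,0,0,0,-24,0,0,0,0,0,0,-26,0,0,0,0,0,0,-28,0,0,0,0,0,0,-28,0,0,0,0,0,0,-28,0]

```text
clock: 5.6
position: [0.5334, 0.0314, 0.1754]
ee_rot: [0.0, -0.033, 0.999, 0.0]
contact_force: [0.5, 0.5, 0.4]
width: 0.0093
gripper_force: 40.7
```

jog_arm:
  deltas: [0,0,0,0,0,-2,0,0,0,0,0,0,-4,0,0,0,0,0,0,-6,0,0,0,0,0,0,-8,0,0,0,0,0,0,-10,0,0,0,0,0,0,-10,0]

```text
clock: 6.2
position: [0.5331, 0.0314, 0.1649]
ee_rot: [-0.0, -0.033, 0.999, 0.0]
contact_force: [-0.1, -0.1, -0.9]
width: 0.0091
gripper_force: 40.7
```

jog_arm:
  deltas: [0,0,0,0,0,-3,0,0,0,0,0,0,-6,0,0,0,0,0,0,-9,0,0,0,0,0,0,-12,0,0,0,0,0,0,-15,0,0,0,0,0,0,-18,0,0,0,0,0,0,-21,0,0,0,0,0,0,-23,0,0,0,0,0,0,-24,0,0,0,0,0,0,-24,0]

```text
clock: 7.2
position: [0.5332, 0.0314, 0.1412]
ee_rot: [-0.0, -0.033, 0.999, 0.0]
contact_force: [-0.1, 0.7, -0.2]
width: 0.0094
gripper_force: 40.7
```

jog_arm:
  deltas: [0,0,0,0,0,-1,0,0,0,0,0,0,-2,0,0,0,0,0,0,-3,0,0,0,0,0,0,-4,0,0,0,0,0,0,-5,0,0,0,0,0,0,-6,0,0,0,0,0,0,-6,0]

```text
clock: 7.9
position: [0.5334, 0.0313, 0.137]
ee_rot: [0.001, -0.033, 0.999, -0.0]
contact_force: [-3.6, -0.1, 10.3]
width: 0.0093
gripper_force: 42.2
```

jog_arm:
  deltas: [0,0,0,0,0,2,0,0,0,0,0,0,2,0.4,0,0,0,0,0,2,0.4,0,0,0,0,0,2,0.4,0,0,0,0,0,2,0.4,0,0,0,0,0,2,0.4,0,0,0,0,0,12,0.4,0,0,0,0,0,40,0.4,0,0,0,0,0,80,0.4,0,0,0,0,0,110,0.4,0,0,0,0,0,110,0.4]

```text
clock: 9.0
position: [0.5363, 0.0312, 0.2509]
ee_rot: [0.005, -0.033, 0.999, -0.001]
contact_force: [0.2, -0.3, -0.2]
width: 0.0341
gripper_force: 0.0
```

jog_arm:
  deltas: [0,0,-1,-8,-40,0,0.6,0,0,-2,-17,-85,0,0.6,0,0,-3,-26,-130,0,0.6,0,0,-4,-35,-175,0,0.6,0,0,-5,-44,-220,0,0.6,0,0,-6.2,-53,-265,0,0.6,0,0,-6.2,-62,-310,-20,0.6,0,0,-6.2,-70,-350,-50,0.6,0,0,-6.2,-76,-381,-90,0.6,0,0,-6.2,-76,-381,-134,0.6,0,0,-6.2,-76,-381,-134,0.6,0,0,-6.2,-76,-381,-134,0.6,0,0,-6.2,-76,-381,-134,0.6]

```text
clock: 10.3
position: [0.4587, -0.3501, 0.1137]
ee_rot: [0.001, 0.021, 1.0, -0.001]
contact_force: [0.3, -0.8, 0.9]
width: 0.0516
gripper_force: 0.0
```

Run:
```python
from geo import *
from rig import manip
s=manip.get_state(); print(s["clock"],s["position"],s["ee_rot"],s["width"])
im=imaging.get_image("scene"); cv2.imwrite("pics/scene2.png",im)
P=json.load(open("P.json"))
def crop(im,x0,y0,w,h,k,a=1.8):
    return cv2.convertScaleAbs(cv2.resize(im[y0:y0+h,x0:x0+w],None,fx=k,fy=k,interpolation=cv2.INTER_CUBIC),alpha=a)
x0,y0=250,125; a=crop(im,x0,y0,50,58,8); o=crop(cv2.imread("pics/scene0.png"),x0,y0,50,58,8)
for d in(a,o):
    for z in(49,22):
        q=((proj("scene",place(P["rack"],[(-71.25,-6.25,z),(-48.75,-6.25,z),(-48.75,6.25,z),(-71.25,6.25,z)]))-[x0,y0]+.5)*8).astype(int)
        cv2.polylines(d,[q.reshape(-1,1,2)],True,(0,0,255),1)
b=crop(im,325,195,50,65,2)
C=np.zeros((600,800,3),np.uint8); C[:464,:400]=a; C[:464,400:]=o; C[466:596,:100]=b
cv2.imwrite("pics/c2.png",C)
```

```text
10.3 [ 0.45872521 -0.35009746  0.11366168] [ 0.00149433  0.02076541  0.99978251 -0.0012229 ] 0.05160784725184092
```

View pics/c2.png

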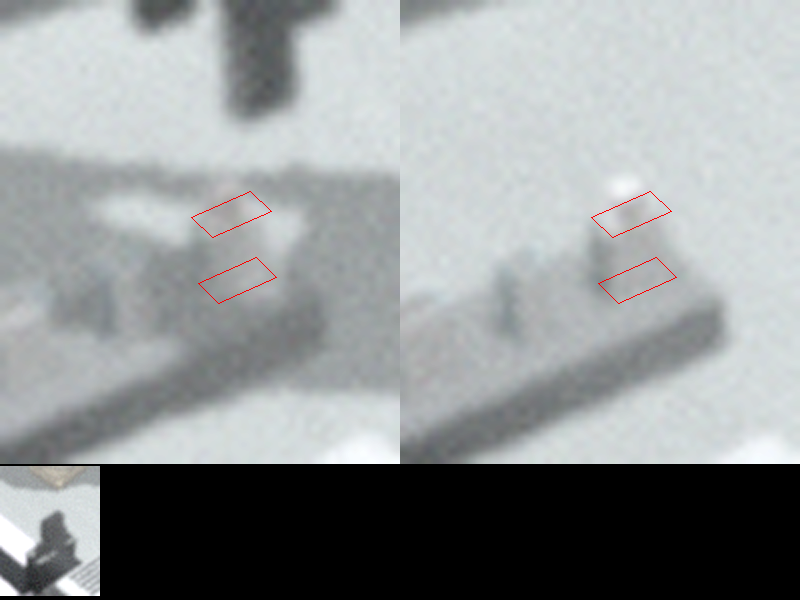

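jog_arm:
  deltas: [0,0,0,0,1,-25,0.6,0,0,0,0,1,-45,0.6,0,0,0,0,1,-60,0.6,0,0,0,0,1,-70,0.6,0,0,0,0,1,-74,0.6,0,0,0,0,1,-74,0.6,0,0,0,0,1,-74,0.3,0,0,0,0,1,-74,0.3,0,0,0,0,1,-74,0.22,0,0,0,0,1,-74,0.22]
  grip_force: 25

```text
clock: 11.35
position: [0.4574, -0.3488, 0.0377]
ee_rot: [0.0, 0.021, 1.0, -0.0]
contact_force: [-0.2, -0.3, 0.1]
width: 0.019
gripper_force: 0.0
```

jog_arm:
  deltas: [0,0,0,0,0,0,0.18,0,0,0,0,0,0,0.16,0,0,0,0,0,0,0.14,0,0,0,0,0,0,0,0,0,0,0,0,0,0,0,0,0,0,0,0,0,0,0,0,0,0,0,0]
  grip_force: 25

```text
clock: 12.05
position: [0.4573, -0.3487, 0.0374]
ee_rot: [0.0, 0.021, 1.0, -0.0]
contact_force: [0.2, -1.3, 1.6]
width: 0.012
gripper_force: 25.8
```

jog_arm:
  deltas: [0,0,0,0,0,10,0,0,0,0,0,0,30,0,0,0,0,0,0,60,0,0,0,0,0,0,100,0,0,0,0,0,0,140,0,0,0,-6,5,15,160,0,0,0,-12,11,40,160,0,0,0,-19,18,70,160,0,0,0,-26,26,100,160,0,0,0,-33,34,130,160,0,0,0,-40,42,160,160,0,0,0,-47,50,190,160,0,0,0,-54,58,220,160,0,0,0,-61,65,248,160,0,0,0,-68,71,272,160,0,0,0,-74,76,290,160,0,0,0,-79,79,301,160,0,0,0,-83.6,81,306,160,0,0,0,-83.6,81,306,160,0,0,0,-83.6,81,306,160,0]

```text
clock: 14.05
position: [0.5381, -0.0426, 0.1976]
ee_rot: [0.0, 0.681, 0.732, -0.0]
contact_force: [-0.3, -0.1, 1.0]
width: 0.0118
gripper_force: 25.6
```

jog_arm:
  deltas: [0,0,0,0,0,-10,0,0,0,0,0,0,-25,0,0,0,0,0,0,-45,0,0,0,0,0,0,-65,0,0,0,0,0,0,-82,0,0,0,0,0,0,-94,0,0,0,0,0,0,-101,0,0,0,0,0,0,-101.5,0,0,0,0,0,0,-101.5,0,0,0,0,0,0,-101.5,0,0,0,0,0,0,-101.5,0]

```text
clock: 15.15
position: [0.5388, -0.0427, 0.0966]
ee_rot: [0.001, 0.682, 0.731, 0.0]
contact_force: [-0.0, -0.5, -1.0]
width: 0.0122
gripper_force: 25.6
```

Run:
```python
from geo import *
from rig import manip
s=manip.get_state(); print({k:s[k] for k in("clock","position","ee_rot","contact_force","width","gripper_force","qd")})
P=json.load(open("P.json")); C=np.zeros((600,800,3),np.uint8)
for n,x0,y0,w,h,k,px in(("scene",268,165,132,125,4,0),("top",265,215,165,90,1,600)):
    im=imaging.get_image(n); cv2.imwrite(f"pics/{n}3.png",im)
    d=cv2.convertScaleAbs(cv2.resize(im[y0:y0+h,x0:x0+w],None,fx=k,fy=k,interpolation=cv2.INTER_CUBIC),alpha=1.7)
    for z in(62.5,107.5):
        q=((proj(n,place(P["bench"],[(-6.25,-26.25,z),(6.25,-26.25,z),(6.25,-3.75,z),(-6.25,-3.75,z)]))-[x0,y0]+.5)*k).astype(int)
        cv2.polylines(d,[q.reshape(-1,1,2)],True,(0,0,255),1)
    C[:d.shape[0],px:px+d.shape[1]]=d
cv2.imwrite("pics/f3.png",C)
```

```text
{'clock': 15.15, 'position': array([ 0.5388401 , -0.04272572,  0.0965929 ]), 'ee_rot': array([7.32957633e-04, 6.82143959e-01, 7.31217398e-01, 4.46367936e-04]), 'contact_force': array([-0.03304019, -0.46394767, -0.97885155]), 'width': 0.012213656711091241, 'gripper_force': 25.600824058055878, 'qd': array([ 0.00169881,  0.00085712,  0.00374053,  0.0021601 , -0.00070833,
       -0.00045549])}
```

View pics/f3.png

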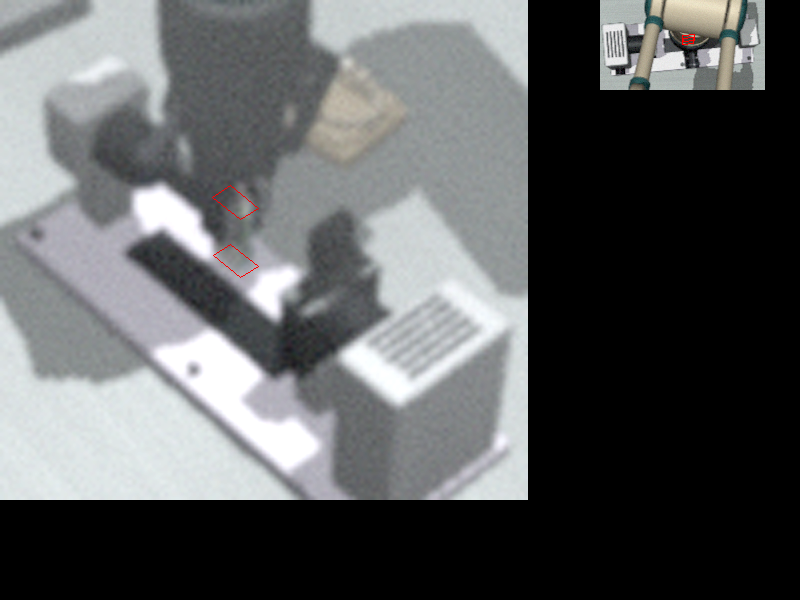

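```bash
python3 -c "
from rig import manip
print(manip.sign_off())"
```

```text
the job is handed in; nothing more can be done
None
```

I fitted the diffuser slide fully home in the gate and let it go, then handed in at about 15 s with the stoppered cuvette gripped by its frosted faces and held upright, commanded to mid-beam on the lamp's axis with its windows facing lamp and camera; the last picture agrees, though the gripper hides part of the cuvette.

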